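# Close the gap in a row of vial blocks

### The job

The loose blue vial block has been left away from its row. Bring it up to the fixed blue block (the one held by a steel bracket) and butt it flush against that block's open end, end face to end face and in line with it, so that the row continues without a gap; then leave it standing there. Leave the yellow block alone.

Things in the scene. Friction and masses are not known exactly. Their poses are not given: they have to be found in the camera images.
- row_end (a point): Centre, 22.5 mm above the worktop, of the open end face of the fixed blue block; the loose block must meet this face. The block is 46 mm deep (x), 80 mm long (y), 45 mm high, and cannot move. z up; +y points from this face into the block, x across it. Vials at its far end stand 10 mm proud; beyond y = 80 mm a steel bracket 58 mm high and black knob reach to y = 116 mm.
- blue_block_center (a point): Centre (half-way up) of the loose blue vial block to be moved: 46 mm deep (its x), 80 mm long (its y), 45 mm high, rigid, plain flat sides, wells in its top, 0.2 to 0.4 kg, standing on the worktop. z up. Its two ends are alike, its two long sides too. It can be grasped across the 46 mm depth.
- blue_block: The same loose blue block; origin at the centre of its underside, axes as for its centre.
- yellow_block_center (a point): Centre (half-way up) of the loose yellow vial block, same shape and size as the loose blue one: a bystander, to be left where it stands. z up, y along its 80 mm length, x across its 46 mm depth.

How it is judged:
By the outcome, as a careful person would: the job done as asked, in the order asked, and still so for the second after the job is handed in, with the robot touching nothing.
It also fails if it takes over 35 s, if anything falls off the work surface, if the arm or the gripper's body presses on something with over 40 N, if the wrist force passes 120 N, or if a joint passes its speed limit or range.

### The arm

A 6-joint arm with a two-finger parallel gripper is mounted at the origin on a cart in front of the work surface, level with it; the furniture and walls round the work are solid. World frame = base frame: x ahead of the robot, y to its left, z up, the work surface at z = 0. Lengths are in m, angles in rad, forces in N, time in s.
With the tool pointing down it reaches from about 0.225 to 0.875 m from the base axis. Payload 3.4 kg.
Tool frame: the origin (TCP) lies at the very end of the fingers, on their centre line; the grasp point (between the pads) lies 19 mm behind it; z points along the fingers, y is the line along which they close (so a half turn about z gives the same grasp; the last joint's range is limited). The gripper opens to 85 mm and grips with 20 to 120 N. Pads are 22 mm wide; open, the fingers measure 114 mm over their backs; the gripper's body (76 mm by 85 mm) begins 54 mm behind the grasp point. The pads swing forward as they close: fully open they stand 13 mm farther back than shut.
Start: joints at [0.986, 0.276, 1.505, -0, 1.361, -0.121], TCP at [0.257, 0.514, 0.231] pointing down, gripper open.
Joint ranges: [-2.89, 2.89], [-0.75, 2.08], [0.22, 2.7], [-1.18, 4.32], [0.11, 2.71], [-2.7, 2.7]. Speed limits (rad/s): [2.57, 2.57, 3.14, 3.14, 3.14, 3.14].

### API

Orientations are given as a unit quaternion [w, x, y, z].
In Python, from rig import get_state, optics, sign_off gives the robot as it stands.
- The arm moves only by the tool send_rows, never from a script. Its argument "increments" is a list of rows, each an object with "gripper": the gripper's target within -1 to 1 (shut at 1, half-way at 0, fully open at -1); "linear": the shift along the world's x, y, z in m, a list of three; "delta_rot": the turn, a rotation vector about the world's x, y, z in rad, a list of three. In form: [{"gripper": gripper, "linear": [dx, dy, dz], "delta_rot": [rx, ry, rz]}, ...]. A call has 1 to 8 rows; each row is the pose to reach, as a shift and turn from the pose commanded when the call began; what a row does not reach only later rows make up. A row lasts 1/10 s, in which the tool goes at most 50 mm and 8.59 degrees, less where a joint would pass 70% of its speed; a pose out of reach is approached as far as the arm can. A call with a gripper value outside its range is refused whole. The fingers move at their own pace and stop on an object; "newtons" is the grip in N (left out, the last holds). Time passes only in rows, so rows that repeat a pose let the fingers close. It gives the time, the measured TCP pose, the force, the opening and the grip force at its end, in the units of the state.
- get_state(): the state, without advancing time (a new reading comes with each control period).
- optics.get_image(name): name is "scene" or "top" or "wrist"; returns a dict with "pixels" (384x512x3 uint8, blue, green, red), "K" (3x3 intrinsics, pixels), "k1" (the pictures are not rectified: a ray, as slopes to the right and down, at radius r is drawn at 1 + k1 r^2 times it, then the intrinsics apply), "rvec" (rotation vector, rad) and "tvec" (3), from world to camera coordinates, as OpenCV has them; the wrist camera has in their place "T_tool_cam" (4x4, takes a point from camera to tool coordinates, whose origin is the TCP and whose axes are the flange's). Camera axes: x right, y down, z forward; pixel columns grow to the right and rows downward; lengths in m; the calibration is good to about 2 mm. A picture is of the moment at which its call begins: read the wrist's pose just before it. There is no depth.
- sign_off(): hands the job in; it is judged then, once.
The state is a dict: "clock": time; "qpos": joint angles; "qd": joint speeds; "effort": joint torques, N m; "position": TCP position; "ee_rot": TCP orientation; "contact_force": force on the tool from outside, world axes, zero at the start; "moment": the same for the moment, N m; "width": finger opening in m; "gripper_force": force on a finger pad.
Only numpy, scipy, OpenCV 4.12 (cv2) and the standard library are available. Lean on these libraries where they do the work, as an engineer would, in place of code of your own. Each camera call takes 0.05 s, during which the arm holds its last target. There are 200 camera calls.

## Working session

There is one attempt and no reset: what is moved stays moved. The work goes in short steps, Python scripts to look and compute and a tool call to move; the robot and the scene stay as the last step left them, time stands still between calls to the robot, and variables do not carry over. Pictures are saved under pics/ and viewed, at most 10 in all, crops included, and the job is handed in when it is done.

Besides the shell and the picture viewer there is one more tool, called after "Emit:" by a JSON object that holds its "fn" and its "kwargs", one argument or row to a line. send_rows: Moves the arm, as the interface text tells. Its arguments: {"type":"object","properties":{"increments":{"type":"array"},"newtons":{"type":"number"}},"required":["increments"]}

```bash
mkdir -p pics; ls
python3 - <<'E'
from rig import get_state, optics
import cv2, numpy as np
s=get_state(); print(s)
a=optics.get_image("scene"); b=optics.get_image("top")
np.save("scene.npy",a,allow_pickle=True); np.save("top.npy",b,allow_pickle=True)
cv2.imwrite("pics/a.png",np.hstack([a["pixels"],b["pixels"]])[:, :, :]) 
cv2.imwrite("pics/scene.png",cv2.resize(a["pixels"],(800,600))); cv2.imwrite("pics/top.png",cv2.resize(b["pixels"],(800,600)))
for i in (a,b): print(i["K"],i["k1"],i["rvec"],i["tvec"])
E
```

```text
pics
{'clock': 0.0, 'qpos': array([ 9.86003809e-01,  2.76584348e-01,  1.50612708e+00,  3.62677567e-05,
        1.36069630e+00, -1.20975888e-01]), 'qd': array([-4.10132952e-04, -5.47071849e-04,  2.26381882e-03, -4.84557168e-04,
        2.87954172e-05,  1.36647604e-03]), 'effort': array([-9.58075107e-04, -4.16783559e+01, -2.45804054e+01, -3.49998372e-04,
        1.14454975e-02, -1.58709408e-06]), 'position': array([0.25692427, 0.51382187, 0.23044819]), 'ee_rot': array([-3.30288284e-04,  2.29838771e-01,  9.73228296e-01, -8.45484228e-04]), 'contact_force': array([-0.0451664 , -0.12869539, -0.27374168]), 'moment': array([-0.03903579,  0.03986591, -0.01022075]), 'gripper_force': 0.0, 'width': 0.08544098108163845}
[[463.54979709   0.         258.05801782]
 [  0.         463.54979709 188.7776846 ]
 [  0.           0.           1.        ]] -0.09383721978991971 [ 1.47804356 -2.25824223  0.74196954] [0.27017494 0.43257461 0.59522416]
[[436.54919807   0.         258.67191189]
 [  0.         436.54919807 187.59000957]
 [  0.           0.           1.        ]] -0.11403204966140977 [ 2.29396619 -1.89343225  0.20954095] [-0.02823807  0.53232042  0.77980193]
```

View pics/scene.png

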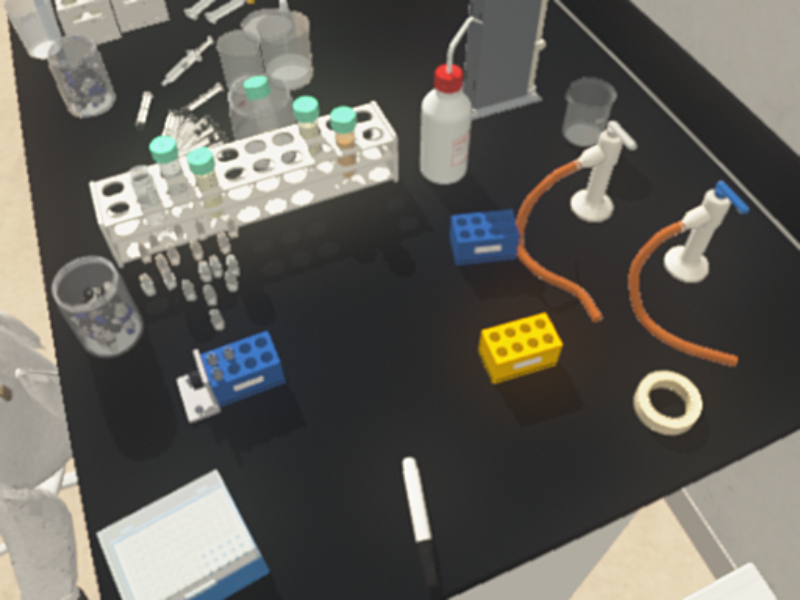

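View pics/top.png

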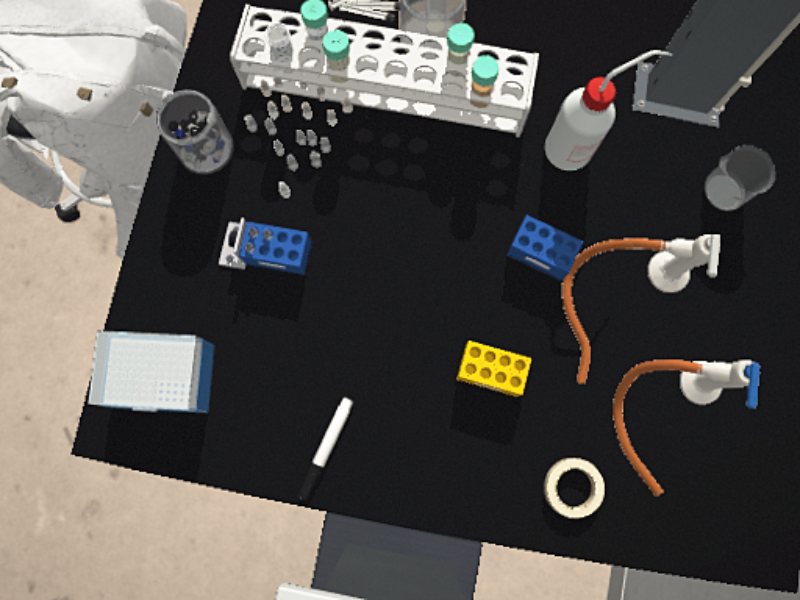

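The loose blue block is at about (545,245) in the top view, with an orange hose at its right end. The fixed block is at (275,247), with its open end facing right. I'll rectify both views onto the z=45 mm plane around each block.

```bash
cat > h.py <<'E'
import numpy as np, cv2
def load(n): return np.load(n+".npy",allow_pickle=True).item()
def proj(im,P):
    P=np.asarray(P,float).reshape(-1,3)
    return cv2.projectPoints(P,np.array(im["rvec"]),np.array(im["tvec"]),im["K"],np.array([im["k1"],0,0,0.]))[0].reshape(-1,2)
def ray(im,uv,z):
    n=cv2.undistortPointsIter(np.array(uv,float).reshape(-1,1,2),im["K"],np.array([im["k1"],0,0,0.]),None,None,(3,50,1e-9)).reshape(-1,2)
    R=cv2.Rodrigues(np.array(im["rvec"]))[0]; t=np.array(im["tvec"])
    d=np.c_[n,np.ones(len(n))]@R; c=-R.T@t
    return c+d*((z-c[2])/d[:,2])[:,None]
def rect(im,c,z,h=.08,s=.0005):
    g=np.arange(-h,h,s); X,Y=np.meshgrid(c[0]+g,c[1]+g,indexing="ij")
    p=proj(im,np.c_[X.ravel(),Y.ravel(),0*X.ravel()+z]).astype(np.float32).reshape(*X.shape,2)
    return cv2.remap(im["pixels"],p[...,0],p[...,1],cv2.INTER_CUBIC)  # row=x, col=y
E
python3 - <<'E'
from h import *
t=load("top"); s=load("scene")
f=.64
for n,uv in dict(fixed=(275,247),loose=(545,240),yel=(495,368),bottomleft=(75,455),marker=(325,450),rack=(385,70),plate=(150,370),bottle=(600,90),hose=(585,380)).items(): print(n,ray(t,np.array(uv)*f,.045 if n in("fixed","loose","yel") else 0.)[0].round(3))
cf=ray(t,np.array((275,247))*f,.045)[0]; cl=ray(t,np.array((545,240))*f,.045)[0]
im=np.vstack([np.hstack([rect(i,c,.045,.07,.0005) for c in (cf,cl)]) for i in (t,s)])
cv2.imwrite("pics/rect.png",im); print(im.shape,cf,cl)
for i in (t,s):
  h=cv2.cvtColor(i["pixels"],cv2.COLOR_BGR2HSV)
  m=cv2.inRange(h,(100,110,50),(125,255,255))
  n,l,st,c=cv2.connectedComponentsWithStats(m); print([(st[k].tolist(),c[k].round(1).tolist()) for k in range(1,n) if st[k][4]>80])
E
```

```text
fixed [0.558 0.246 0.045]
loose [ 0.633 -0.09   0.045]
yel [ 0.46  -0.053  0.045]
bottomleft [0.25  0.451 0.   ]
marker [0.323 0.135 0.   ]
rack [0.856 0.164 0.   ]
plate [0.377 0.38  0.   ]
bottle [ 0.887 -0.145  0.   ]
hose [ 0.472 -0.176  0.   ]
(560, 560, 3) [0.55812045 0.24561147 0.045     ] [ 0.63273796 -0.08957279  0.045     ]
[([325, 137, 49, 43, 1142], [348.5, 157.6]), ([153, 142, 47, 34, 1037], [177.4, 158.5]), ([113, 217, 24, 47, 365], [130.5, 241.1]), ([476, 231, 10, 31, 209], [481.2, 245.8])]
[([458, 116, 21, 21, 179], [467.6, 125.4]), ([288, 134, 44, 36, 1245], [308.6, 150.4]), ([129, 211, 54, 49, 1448], [157.0, 234.7]), ([123, 357, 50, 27, 482], [151.0, 371.8])]
```

View pics/rect.png

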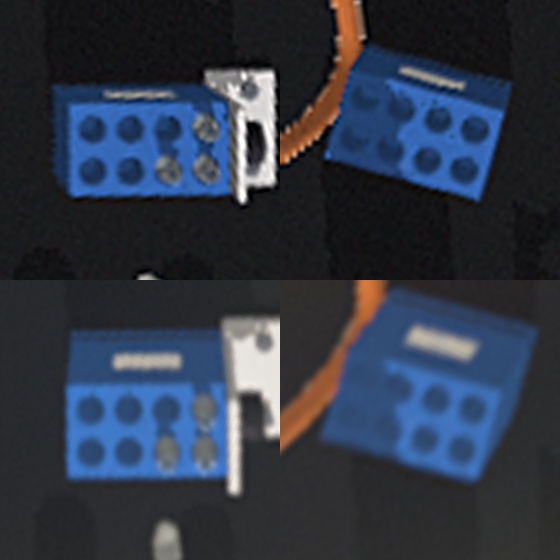

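The rectified views put the open end of the fixed block at about (0.562, 0.211), with its axis along y. The loose block's centre is at about (0.630, -0.092), yaw about -15°, and its near corner is against the hose. I'll move over to the target and look with the wrist camera.

Emit:
{"fn": "send_rows", "kwargs": {
  "increments": [
    {"gripper": -1, "linear": [0.035, -0.045, 0.01], "delta_rot": [0, 0, -0.13]},
    {"gripper": -1, "linear": [0.07, -0.085, 0.02], "delta_rot": [0, 0, -0.27]},
    {"gripper": -1, "linear": [0.105, -0.125, 0.02], "delta_rot": [0, 0, -0.41]},
    {"gripper": -1, "linear": [0.14, -0.165, 0.02], "delta_rot": [0, 0, -0.55]},
    {"gripper": -1, "linear": [0.175, -0.205, 0.02], "delta_rot": [0, 0, -0.69]},
    {"gripper": -1, "linear": [0.21, -0.245, 0.02], "delta_rot": [0, 0, -0.83]},
    {"gripper": -1, "linear": [0.245, -0.28, 0.02], "delta_rot": [0, 0, -0.97]},
    {"gripper": -1, "linear": [0.28, -0.31, 0.02], "delta_rot": [0, 0, -1.107]}
  ]
}}

```text
clock: 0.9
position: [0.5232, 0.2158, 0.2511]
ee_rot: [-0.0, 0.709, 0.705, -0.0]
contact_force: [1.7, 0.5, -0.3]
width: 0.0853
gripper_force: 0.0
```

Emit:
{"fn": "send_rows", "kwargs": {
  "increments": [
    {"gripper": -1, "linear": [0, 0, 0], "delta_rot": [0, 0, 0]},
    {"gripper": -1, "linear": [0, 0, 0], "delta_rot": [0, 0, 0]},
    {"gripper": -1, "linear": [0, 0, 0], "delta_rot": [0, 0, 0]}
  ]
}}

```text
clock: 1.2
position: [0.5216, 0.2182, 0.2509]
ee_rot: [-0.001, 0.707, 0.707, -0.0]
contact_force: [-0.0, 0.4, -0.3]
width: 0.0854
gripper_force: 0.0
```

```bash
cat >> h.py <<'E'
def wrist():
    from rig import get_state, optics
    from scipy.spatial.transform import Rotation as Ro
    s=get_state(); im=optics.get_image("wrist")
    T=np.eye(4); q=s["ee_rot"]; T[:3,:3]=Ro.from_quat([q[1],q[2],q[3],q[0]]).as_matrix(); T[:3,3]=s["position"]
    C=np.linalg.inv(T@np.array(im["T_tool_cam"]))
    im=dict(im); im["rvec"]=cv2.Rodrigues(C[:3,:3])[0].ravel(); im["tvec"]=C[:3,3]
    return s,im
E
python3 - <<'E'
from h import *
s,im=wrist(); np.save("w1.npy",im,allow_pickle=True)
print(s["clock"],s["position"],s["ee_rot"],s["contact_force"]); print(im["T_tool_cam"].round(3),im["K"],im["k1"])
cv2.imwrite("pics/w1.png",im["pixels"])
E
```

```text
1.2 [0.52164229 0.21823661 0.25092105] [-6.59298626e-04  7.06748180e-01  7.07464757e-01 -4.39092451e-04] [-0.03540074  0.42693006 -0.32447097]
[[ 0.001 -0.954 -0.299  0.075]
 [ 1.     0.001 -0.001 -0.001]
 [ 0.001 -0.299  0.954 -0.143]
 [ 0.     0.     0.     1.   ]] [[271.068216     0.         256.25084736]
 [  0.         271.068216   191.66954856]
 [  0.           0.           1.        ]] 0.0021222229593707838
```

View pics/w1.png

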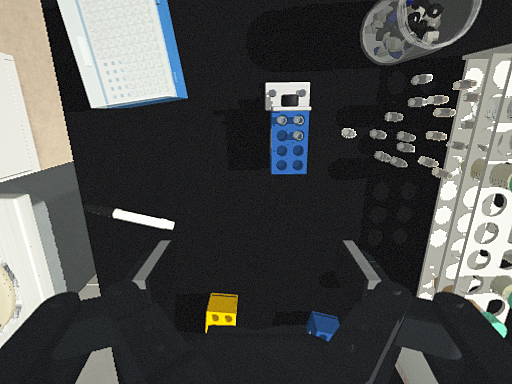

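The wrist view shows the fixed block at u 271–308, with its open end at v≈174. The loose block is near (323,325) and the yellow block near (222,315). Next I'll measure the fixed block's top face with subpixel edges.

```bash
cat >> h.py <<'E'
def face(im,c,z=.045,h=.07,s=.0005,hi=150):
    r=rect(im,c,z,h,s); b=r[...,0]; m=((b>hi)&(r[...,2]<110)).astype(np.uint8)
    m=cv2.morphologyEx(m,cv2.MORPH_OPEN,np.ones((9,9)))
    m=cv2.morphologyEx(m,cv2.MORPH_CLOSE,np.ones((25,25)))
    cs=max(cv2.findContours(m,0,2)[0],key=cv2.contourArea)
    q=cv2.boxPoints(cv2.minAreaRect(cs))
    P=np.c_[c[0]-h+q[:,1]*s,c[1]-h+q[:,0]*s]
    return P,r,m
E
python3 - <<'E'
from h import *
w=load("w1");t=load("top");sc=load("scene")
out=[]
for n,i in (("w",w),("t",t),("s",sc)):
  for hi in (130,150,):
    P,r,m=face(i,(.565,.245),hi=hi); print(n,hi,P.round(4).tolist(),P.mean(0).round(4),np.linalg.norm(P-np.roll(P,1,0),axis=1).round(4))
  out+=[np.vstack([r,cv2.cvtColor(m*255,8)])]
P,r,m=face(w,(.63,-.09)); out+=[np.vstack([r,cv2.cvtColor(m*255,8)])]
cv2.imwrite("pics/r2.png",cv2.resize(np.hstack(out),(800,400)))
# profile lines in wrist image blue channel
r=rect(w,(.565,.245),.045,.07,.0005)
print(r[130,40:110:2].tolist())
E
```

```text
w 130 [[0.5394999980926514, 0.20909999310970306], [0.5382999777793884, 0.289000004529953], [0.5848000049591064, 0.2897000014781952], [0.5860000252723694, 0.20970000326633453]] [0.5622 0.2494] [0.0465 0.08   0.0465 0.08  ]
w 150 [[0.5396999716758728, 0.20960000157356262], [0.5385000109672546, 0.2888000011444092], [0.5845000147819519, 0.28940001130104065], [0.5856999754905701, 0.2101999968290329]] [0.5621 0.2495] [0.046  0.0792 0.046  0.0792]
t 130 [[0.5396000146865845, 0.20980000495910645], [0.5389000177383423, 0.28940001130104065], [0.585099995136261, 0.2897000014781952], [0.5856999754905701, 0.2101999968290329]] [0.5623 0.2498] [0.0462 0.0796 0.0462 0.0796]
t 150 [[0.5400000214576721, 0.2102999985218048], [0.5394999980926514, 0.2888999879360199], [0.5846999883651733, 0.2892000079154968], [0.5853000283241272, 0.21070000529289246]] [0.5624 0.2498] [0.0453 0.0786 0.0453 0.0786]
s 130 [[0.5389999747276306, 0.2087000012397766], [0.5383999943733215, 0.28839999437332153], [0.5864999890327454, 0.2888000011444092], [0.5871000289916992, 0.20900000631809235]] [0.5628 0.2487] [0.048  0.0798 0.048  0.0798]
s 150 [[0.5400000214576721, 0.20919999480247498], [0.5394999980926514, 0.2883000075817108], [0.5860000252723694, 0.28870001435279846], [0.5864999890327454, 0.2094999998807907]] [0.563  0.2489] [0.0465 0.0792 0.0465 0.0792]
[[34, 33, 29], [33, 33, 33], [30, 33, 33], [29, 34, 29], [29, 31, 28], [29, 29, 28], [31, 31, 29], [36, 34, 31], [34, 30, 28], [28, 25, 24], [27, 24, 25], [35, 33, 33], [18, 26, 32], [30, 29, 30], [94, 58, 38], [193, 117, 57], [209, 124, 59], [187, 109, 54], [186, 109, 54], [192, 114, 61], [196, 116, 59], [195, 115, 54], [188, 111, 54], [179, 104, 51], [166, 97, 50], [159, 93, 51], [161, 94, 50], [163, 97, 50], [176, 104, 51], [190, 112, 53], [192, 113, 56], [200, 118, 61], [196, 117, 63], [172, 104, 57], [153, 91, 49]]
```

View pics/r2.png

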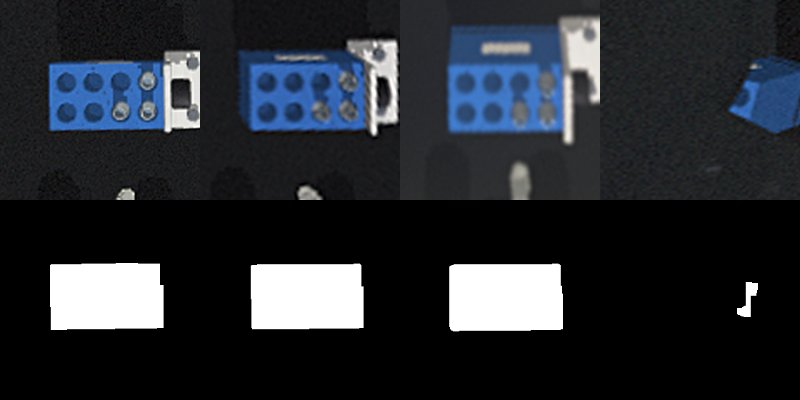

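Emit:
{"fn": "send_rows", "kwargs": {
  "increments": [
    {"gripper": -1, "linear": [0.016, -0.043, 0], "delta_rot": [0, 0, -0.04]},
    {"gripper": -1, "linear": [0.032, -0.086, 0], "delta_rot": [0, 0, -0.08]},
    {"gripper": -1, "linear": [0.048, -0.129, -0.01], "delta_rot": [0, 0, -0.12]},
    {"gripper": -1, "linear": [0.064, -0.172, -0.015], "delta_rot": [0, 0, -0.16]},
    {"gripper": -1, "linear": [0.08, -0.215, -0.02], "delta_rot": [0, 0, -0.2]},
    {"gripper": -1, "linear": [0.096, -0.258, -0.025], "delta_rot": [0, 0, -0.24]},
    {"gripper": -1, "linear": [0.111, -0.298, -0.03], "delta_rot": [0, 0, -0.268]},
    {"gripper": -1, "linear": [0.111, -0.298, -0.03], "delta_rot": [0, 0, -0.268]}
  ]
}}

```text
clock: 2.05
position: [0.6347, -0.0839, 0.2201]
ee_rot: [0.001, 0.796, 0.605, -0.001]
contact_force: [-0.4, 0.1, -1.0]
width: 0.0856
gripper_force: 0.0
```

Emit:
{"fn": "send_rows", "kwargs": {
  "increments": [
    {"gripper": -1, "linear": [0, 0, 0], "delta_rot": [0, 0, 0]},
    {"gripper": -1, "linear": [0, 0, 0], "delta_rot": [0, 0, 0]}
  ]
}}

```text
clock: 2.25
position: [0.6331, -0.0781, 0.2216]
ee_rot: [-0.0, 0.795, 0.607, 0.0]
contact_force: [0.3, 0.1, -0.7]
width: 0.0854
gripper_force: 0.0
```

Run:
```python
from h import *
s,im=wrist(); np.save("w2.npy",im,allow_pickle=True)
print(s["clock"],s["position"],s["ee_rot"],s["contact_force"])
for hi in (110,130,150):
  P,r,m=face(im,(.63,-.09),hi=hi); print(P.round(4).tolist(),P.mean(0).round(4),np.linalg.norm(P-np.roll(P,1,0),axis=1).round(4))
P,r2,m2=face(im,(.63,-.09),hi=110)
cv2.imwrite("pics/w2.png",np.hstack([im["pixels"][:,:,:],cv2.resize(r,(280,384))]))
```

```text
2.25 [ 0.63307221 -0.07813996  0.22159214] [-4.29901537e-04  7.94523055e-01  6.07233803e-01  1.96828777e-04] [ 0.27043559  0.14701665 -0.67091641]
[[0.6414999961853027, -0.13779999315738678], [0.5964999794960022, -0.12530000507831573], [0.6191999912261963, -0.04340000078082085], [0.6640999913215637, -0.05590000003576279]] [ 0.6303 -0.0906] [0.085  0.0467 0.085  0.0467]
[[0.6495000123977661, -0.1096000000834465], [0.6047000288963318, -0.09759999811649323], [0.617900013923645, -0.04839999973773956], [0.6626999974250793, -0.06040000170469284]] [ 0.6337 -0.079 ] [0.051  0.0464 0.051  0.0464]
[[0.6496000289916992, -0.10849999636411667], [0.6050999760627747, -0.0966000035405159], [0.6177999973297119, -0.04899999871850014], [0.6622999906539917, -0.0608999989926815]] [ 0.6337 -0.0788] [0.0492 0.046  0.0492 0.046 ]
```

View pics/w2.png

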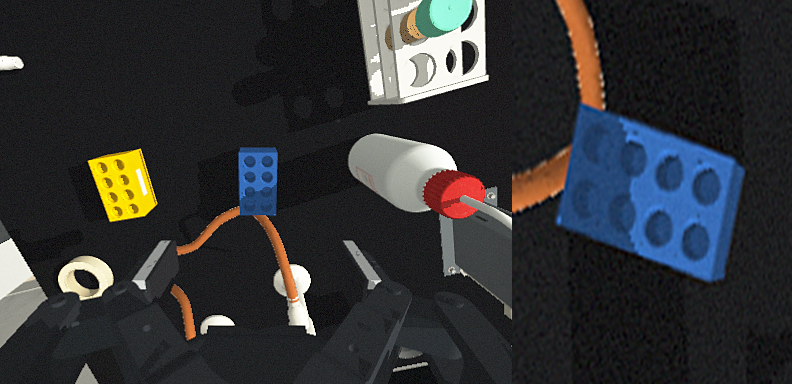

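The block is at u 239–277, v 148–215. The hose lies only behind its -y end, so the sides are free for the fingers. Its centre is at about (0.630, -0.093) with yaw -15.0°, and both views agree. I'll descend 6 mm off-centre, away from the hose.

Emit:
{"fn": "send_rows", "kwargs": {
  "increments": [
    {"gripper": -1, "linear": [-0.0015, -0.009, -0.04], "delta_rot": [0, 0, 0.003]},
    {"gripper": -1, "linear": [-0.0015, -0.009, -0.08], "delta_rot": [0, 0, 0.003]},
    {"gripper": -1, "linear": [-0.0015, -0.009, -0.12], "delta_rot": [0, 0, 0.003]},
    {"gripper": -1, "linear": [-0.0015, -0.009, -0.15], "delta_rot": [0, 0, 0.003]},
    {"gripper": -1, "linear": [-0.0015, -0.009, -0.18], "delta_rot": [0, 0, 0.003]},
    {"gripper": -1, "linear": [-0.0015, -0.009, -0.2], "delta_rot": [0, 0, 0.003]},
    {"gripper": -1, "linear": [-0.0015, -0.009, -0.21], "delta_rot": [0, 0, 0.003]},
    {"gripper": -1, "linear": [-0.0015, -0.009, -0.21], "delta_rot": [0, 0, 0.003]}
  ]
}}

```text
clock: 3.1
position: [0.6312, -0.0878, 0.0105]
ee_rot: [-0.001, 0.794, 0.608, -0.001]
contact_force: [-0.1, 0.4, -0.3]
width: 0.0853
gripper_force: 0.0
```

Emit:
{"fn": "send_rows", "kwargs": {
  "increments": [
    {"gripper": -1, "linear": [0, 0, 0], "delta_rot": [0, 0, 0]},
    {"gripper": -1, "linear": [0, 0, 0], "delta_rot": [0, 0, 0]}
  ]
}}

```text
clock: 3.3
position: [0.6333, -0.0892, 0.013]
ee_rot: [0.001, 0.794, 0.608, 0.001]
contact_force: [0.3, -0.1, 0.2]
width: 0.0854
gripper_force: 0.0
```

Emit:
{"fn": "send_rows", "kwargs": {
  "increments": [
    {"gripper": 1, "linear": [0, 0, 0], "delta_rot": [0, 0, 0]},
    {"gripper": 1, "linear": [0, 0, 0], "delta_rot": [0, 0, 0]},
    {"gripper": 1, "linear": [0, 0, 0], "delta_rot": [0, 0, 0]},
    {"gripper": 1, "linear": [0, 0, 0], "delta_rot": [0, 0, 0]},
    {"gripper": 1, "linear": [0, 0, 0], "delta_rot": [0, 0, 0]},
    {"gripper": 1, "linear": [0, 0, 0], "delta_rot": [0, 0, 0]},
    {"gripper": 1, "linear": [0, 0, 0], "delta_rot": [0, 0, 0]},
    {"gripper": 1, "linear": [0, 0, 0], "delta_rot": [0, 0, 0]}
  ],
  "newtons": 50
}}

```text
clock: 4.1
position: [0.6324, -0.0895, 0.0121]
ee_rot: [0.0, 0.794, 0.607, 0.0]
contact_force: [-0.1, 0.8, 5.2]
width: 0.0454
gripper_force: 53.5
```

Run:
```python
from rig import get_state
for _ in range(3): 
  s=get_state(); print(s["clock"],s["position"],s["ee_rot"],s["contact_force"],s["moment"],s["width"],s["gripper_force"])
```

```text
4.1 [ 0.63244226 -0.08948574  0.0120708 ] [4.19752696e-04 7.94372811e-01 6.07430309e-01 2.83502922e-04] [-0.08759741  0.76877545  5.24762601] [0.05200175 0.2835251  0.01122823] 0.0453572890065111 53.52435942739248
4.1 [ 0.63244226 -0.08948574  0.0120708 ] [4.19752696e-04 7.94372811e-01 6.07430309e-01 2.83502922e-04] [-0.08759741  0.76877545  5.24762601] [0.05200175 0.2835251  0.01122823] 0.0453572890065111 53.52435942739248
4.1 [ 0.63244226 -0.08948574  0.0120708 ] [4.19752696e-04 7.94372811e-01 6.07430309e-01 2.83502922e-04] [-0.08759741  0.76877545  5.24762601] [0.05200175 0.2835251  0.01122823] 0.0453572890065111 53.52435942739248
```

Emit:
{"fn": "send_rows", "kwargs": {
  "increments": [
    {"gripper": 1, "linear": [0, 0.001, 0.02], "delta_rot": [0, 0, 0]},
    {"gripper": 1, "linear": [0, 0.005, 0.05], "delta_rot": [0, 0, 0]},
    {"gripper": 1, "linear": [-0.01, 0.045, 0.06], "delta_rot": [0, 0, 0.05]},
    {"gripper": 1, "linear": [-0.025, 0.09, 0.06], "delta_rot": [0, 0, 0.11]},
    {"gripper": 1, "linear": [-0.04, 0.135, 0.06], "delta_rot": [0, 0, 0.17]},
    {"gripper": 1, "linear": [-0.05, 0.18, 0.06], "delta_rot": [0, 0, 0.22]},
    {"gripper": 1, "linear": [-0.06, 0.215, 0.06], "delta_rot": [0, 0, 0.26]},
    {"gripper": 1, "linear": [-0.069, 0.235, 0.06], "delta_rot": [0, 0, 0.277]}
  ]
}}

```text
clock: 4.9
position: [0.5615, 0.1485, 0.0704]
ee_rot: [-0.001, 0.702, 0.712, -0.0]
contact_force: [0.3, -0.2, -3.5]
width: 0.0451
gripper_force: 52.8
```

Emit:
{"fn": "send_rows", "kwargs": {
  "increments": [
    {"gripper": 1, "linear": [0, 0, 0], "delta_rot": [0, 0, 0]},
    {"gripper": 1, "linear": [0, 0, 0], "delta_rot": [0, 0, 0]},
    {"gripper": 1, "linear": [0, 0, 0], "delta_rot": [0, 0, 0]}
  ]
}}

```text
clock: 5.2
position: [0.5634, 0.1448, 0.0709]
ee_rot: [0.0, 0.703, 0.711, -0.0]
contact_force: [-0.2, 0.3, -2.2]
width: 0.0452
gripper_force: 52.8
```

Run:
```python
from h import *
from rig import optics
s,w=wrist(); print(s["clock"],s["position"],s["ee_rot"],s["contact_force"],s["moment"],s["width"],s["gripper_force"])
sc=optics.get_image("scene"); 
z=.045+s["position"][2]-.0115
def show(P): print(P.round(4).tolist(),P.mean(0).round(4),np.linalg.norm(P-np.roll(P,1,0),axis=1).round(4))
show(face(w,(.5628,.155),z,hi=130)[0]); show(face(w,(.5628,.25),hi=130)[0])
cv2.imwrite("pics/w3.png",np.vstack([np.hstack([w["pixels"][60:300,100:400],sc["pixels"][100:340,60:360]])]))
```

```text
5.2 [0.56340087 0.14478747 0.07091268] [ 1.65410537e-04  7.03109876e-01  7.11081143e-01 -2.87854292e-04] [-0.23785995  0.26715102 -2.15601714] [ 0.01666226 -0.01512855  0.03043999] 0.04521159019051605 52.76691908016801
[[0.5853000283241272, 0.12399999797344208], [0.5397999882698059, 0.12399999797344208], [0.5397999882698059, 0.1914999932050705], [0.5853000283241272, 0.1914999932050705]] [0.5625 0.1577] [0.0675 0.0455 0.0675 0.0455]
[[0.580299973487854, 0.21449999511241913], [0.5462999939918518, 0.21449999511241913], [0.5462999939918518, 0.26499998569488525], [0.580299973487854, 0.26499998569488525]] [0.5633 0.2398] [0.0505 0.034  0.0505 0.034 ]
```

View pics/w3.png

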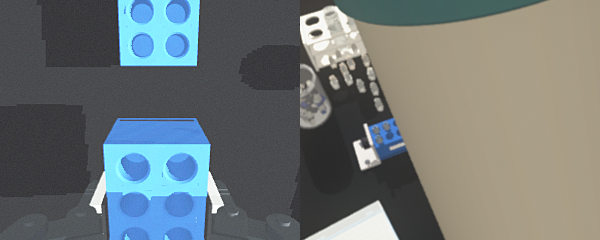

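The wrist view shows the held block square to the fixed one, with a gap of about 30 mm and its top face clearly visible. I'll lower it to the table level and compare edges there.

Emit:
{"fn": "send_rows", "kwargs": {
  "increments": [
    {"gripper": 1, "linear": [0, 0, -0.02], "delta_rot": [0, 0, 0]},
    {"gripper": 1, "linear": [0, 0, -0.04], "delta_rot": [0, 0, 0]},
    {"gripper": 1, "linear": [0, 0, -0.052], "delta_rot": [0, 0, 0]},
    {"gripper": 1, "linear": [0, 0, -0.056], "delta_rot": [0, 0, 0]},
    {"gripper": 1, "linear": [0, 0, -0.058], "delta_rot": [0, 0, 0]},
    {"gripper": 1, "linear": [0, 0, -0.058], "delta_rot": [0, 0, 0]},
    {"gripper": 1, "linear": [0, 0, -0.058], "delta_rot": [0, 0, 0]}
  ]
}}

```text
clock: 6.0
position: [0.5638, 0.1458, 0.0141]
ee_rot: [0.001, 0.703, 0.711, 0.001]
contact_force: [-0.6, 0.5, -2.6]
width: 0.045
gripper_force: 52.8
```

Run:
```python
from h import *
s,w=wrist(); np.save("w4.npy",w,allow_pickle=True); print(s["clock"],s["position"],s["ee_rot"],s["contact_force"],s["moment"],s["width"],s["gripper_force"])
r=rect(w,(.563,.19),.045,.06,.0003); cv2.imwrite("pics/r4.png",r)
# long-side edges (x) per y column, at both blocks; plane z=.045
b=r[...,0].astype(float)
for lo,hi in ((.14,.178),(.214,.243)):
  c=[]
  for y in np.arange(lo,hi,.0006):
    k=int((y-.13)/.0003); m=np.where(cv2.GaussianBlur(b[:,k-1:k+2],(1,3),0).mean(1)>110)[0]
    if len(m): c.append((y,.503+.0003*m[0],.503+.0003*m[-1]))
  c=np.array(c)
  for j in (1,2): 
    p=np.polyfit(c[:,0]-.2,c[:,j],1); p=np.polyfit(*(c[abs(np.polyval(p,c[:,0]-.2)-c[:,j])<.001][:,[0,j]]-[.2,0]).T,1); print(lo,j,"slope %.4f at .2 %.4f"%tuple(p))
print("y profile",[ (round(.13+.0003*k,4),int(b[195:205,k].mean())) for k in range(130,300,4)])
```

```text
6.0 [0.56381508 0.14575693 0.01407364] [5.22909885e-04 7.02861629e-01 7.11326111e-01 6.49195868e-04] [-0.59115856  0.50563702 -2.57984439] [-0.04077114 -0.04814303  0.01578797] 0.04497566990388988 52.75081554427743
0.14 1 slope 0.1645 at .2 0.5427
0.14 2 slope -0.2579 at .2 0.5798
0.214 1 slope -0.0040 at .2 0.5394
0.214 2 slope -0.0134 at .2 0.5863
y profile [(0.169, 255), (0.1702, 255), (0.1714, 255), (0.1726, 255), (0.1738, 255), (0.175, 255), (0.1762, 255), (0.1774, 255), (0.1786, 255), (0.1798, 255), (0.181, 220), (0.1822, 225), (0.1834, 223), (0.1846, 224), (0.1858, 225), (0.187, 226), (0.1882, 226), (0.1894, 226), (0.1906, 216), (0.1918, 249), (0.193, 82), (0.1942, 78), (0.1954, 80), (0.1966, 80), (0.1978, 79), (0.199, 80), (0.2002, 79), (0.2014, 79), (0.2026, 79), (0.2038, 80), (0.205, 80), (0.2062, 79), (0.2074, 79), (0.2086, 58), (0.2098, 255), (0.211, 255), (0.2122, 255), (0.2134, 255), (0.2146, 255), (0.2158, 255), (0.217, 255), (0.2182, 255), (0.2194, 255)]
```

View pics/r4.png

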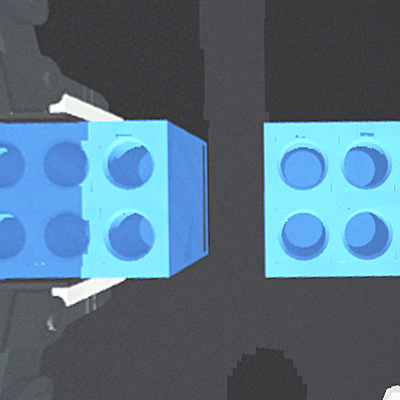

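Run:
```python
from h import *
w=load("w4")
for z,lo,hi in ((.045,.163,.178),(.047,.163,.178),(.045,.212,.226),(.045,.212,.243)):
  r=rect(w,(.563,.19),z,.06,.0002); b=r[...,0].astype(float); c=[]
  for y in np.arange(lo,hi,.0004):
    k=int(round((y-.13)/.0002)); m=np.where(b[:,k]>235)[0]; m=m[(m>100)&(m<500)]
    c.append((y,.503+.0002*m[0],.503+.0002*m[-1]))
  c=np.array(c)
  for j in (1,2):
    v,x0,x1,x2=0,0,0,0
    l=cv2.fitLine(c[:,[0,j]].astype(np.float32)*1000,cv2.DIST_HUBER,0,.01,.01).ravel(); print(z,lo,j,"slope %.4f x@.2 %.2f med %.2f"%(l[1]/l[0],l[3]+(200-l[2])*l[1]/l[0],np.median(c[:,j])*1000))
  for rr in (230,270,330,370): 
    row=b[rr:rr+4].mean(0); k0=int((.17-.13)/.0002); print(end=f" {.13+.0002*(k0+np.argmax(row[k0:]<235)):.4f} {.13+.0002*(k0+150+np.argmax(row[k0+150:]>180)):.4f};")
  print()
```

```text
0.045 0.163 1 slope 0.0813 x@.2 541.27 med 539.00
0.045 0.163 2 slope -0.1509 x@.2 582.09 med 586.00
 0.1700 0.2090; 0.1700 0.2092; 0.1700 0.2092; 0.1700 0.2094;
0.047 0.163 1 slope 0.1174 x@.2 542.68 med 539.40
0.047 0.163 2 slope -0.1493 x@.2 581.77 med 585.60
 0.1700 0.2092; 0.1700 0.2094; 0.1700 0.2094; 0.1700 0.2096;
0.045 0.212 1 slope -0.0171 x@.2 540.05 med 539.80
0.045 0.212 2 slope -0.0190 x@.2 586.09 med 585.80
 0.1700 0.2090; 0.1700 0.2092; 0.1700 0.2092; 0.1700 0.2094;
0.045 0.212 1 slope -0.0120 x@.2 539.96 med 539.60
0.045 0.212 2 slope -0.0117 x@.2 585.98 med 585.60
 0.1700 0.2090; 0.1700 0.2092; 0.1700 0.2092; 0.1700 0.2094;
```

Lateral offset is about 0.4 mm, yaw matches at 0.012 rad, and the gap is about 28.8 mm. Next is 26 mm in y, then down to touch the table.

Emit:
{"fn": "send_rows", "kwargs": {
  "increments": [
    {"gripper": 1, "linear": [0.0004, 0.012, 0], "delta_rot": [0, 0, 0]},
    {"gripper": 1, "linear": [0.0004, 0.022, 0], "delta_rot": [0, 0, 0]},
    {"gripper": 1, "linear": [0.0004, 0.025, 0], "delta_rot": [0, 0, 0]},
    {"gripper": 1, "linear": [0.0004, 0.025, -0.001], "delta_rot": [0, 0, 0]},
    {"gripper": 1, "linear": [0.0004, 0.025, -0.001], "delta_rot": [0, 0, 0]},
    {"gripper": 1, "linear": [0.0004, 0.025, -0.001], "delta_rot": [0, 0, 0]}
  ]
}}

```text
clock: 6.65
position: [0.5633, 0.1706, 0.0122]
ee_rot: [-0.0, 0.703, 0.711, -0.0]
contact_force: [-1.1, -0.8, -2.5]
width: 0.0452
gripper_force: 52.8
```

Emit:
{"fn": "send_rows", "kwargs": {
  "increments": [
    {"gripper": 1, "linear": [0, 0, -0.0005], "delta_rot": [0, 0, 0]},
    {"gripper": 1, "linear": [0, 0, -0.001], "delta_rot": [0, 0, 0]},
    {"gripper": 1, "linear": [0, 0, -0.001], "delta_rot": [0, 0, 0]}
  ]
}}

```text
clock: 6.95
position: [0.5634, 0.1705, 0.012]
ee_rot: [0.0, 0.703, 0.711, 0.0]
contact_force: [-1.5, -0.4, 4.7]
width: 0.0453
gripper_force: 53.6
```

Down and touching. Now push gently along +y in small steps until contact force appears.

Emit:
{"fn": "send_rows", "kwargs": {
  "increments": [
    {"gripper": 1, "linear": [0, 0.001, 0], "delta_rot": [0, 0, 0]},
    {"gripper": 1, "linear": [0, 0.002, 0], "delta_rot": [0, 0, 0]},
    {"gripper": 1, "linear": [0, 0.003, 0], "delta_rot": [0, 0, 0]},
    {"gripper": 1, "linear": [0, 0.003, 0], "delta_rot": [0, 0, 0]}
  ]
}}

```text
clock: 7.35
position: [0.5642, 0.1726, 0.0121]
ee_rot: [0.001, 0.703, 0.712, -0.0]
contact_force: [-0.6, -5.3, 5.2]
width: 0.0451
gripper_force: 53.7
```

Emit:
{"fn": "send_rows", "kwargs": {
  "increments": [
    {"gripper": 1, "linear": [0, 0.0005, 0], "delta_rot": [0, 0, 0]},
    {"gripper": 1, "linear": [0, 0.001, 0], "delta_rot": [0, 0, 0]},
    {"gripper": 1, "linear": [0, 0.001, 0], "delta_rot": [0, 0, 0]}
  ]
}}

```text
clock: 7.65
position: [0.5644, 0.1735, 0.0121]
ee_rot: [0.001, 0.703, 0.712, -0.0]
contact_force: [-0.8, -3.9, 4.6]
width: 0.0454
gripper_force: 53.7
```

Emit:
{"fn": "send_rows", "kwargs": {
  "increments": [
    {"gripper": 1, "linear": [0, 0.0005, 0], "delta_rot": [0, 0, 0]},
    {"gripper": 1, "linear": [0, 0.001, 0], "delta_rot": [0, 0, 0]},
    {"gripper": 1, "linear": [0, 0.001, 0], "delta_rot": [0, 0, 0]}
  ]
}}

```text
clock: 7.95
position: [0.5644, 0.1739, 0.0121]
ee_rot: [0.002, 0.703, 0.712, -0.0]
contact_force: [-1.1, -7.2, 5.8]
width: 0.0457
gripper_force: 53.7
```

Run:
```python
from h import *
s,w=wrist(); np.save("w5.npy",w,allow_pickle=True); print(s["clock"],s["position"],s["ee_rot"],s["contact_force"],s["moment"])
cv2.imwrite("pics/r5.png",cv2.resize(rect(w,(.563,.2),.045,.035,.00025),(560,560),interpolation=cv2.INTER_CUBIC))
```

```text
7.95 [0.5644297  0.1739315  0.01208587] [ 1.60834457e-03  7.02517689e-01  7.11664393e-01 -3.18212296e-04] [-1.07840287 -7.18830724  5.76586952] [-0.89401943  0.19201663  0.01241358]
```

View pics/r5.png

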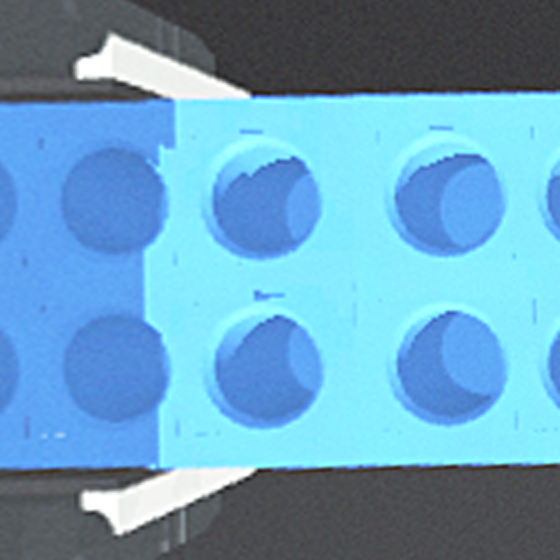

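The seam near column 355 is nearly invisible and the side edges run straight through. One more firm push, then release.

Emit:
{"fn": "send_rows", "kwargs": {
  "increments": [
    {"gripper": 1, "linear": [0, 0.001, 0], "delta_rot": [0, 0, 0]},
    {"gripper": 1, "linear": [0, 0.002, 0], "delta_rot": [0, 0, 0]},
    {"gripper": 1, "linear": [0, 0.002, 0], "delta_rot": [0, 0, 0]}
  ]
}}

```text
clock: 8.3
position: [0.5644, 0.1739, 0.0121]
ee_rot: [0.003, 0.702, 0.712, -0.002]
contact_force: [-0.2, -12.9, 6.0]
width: 0.0454
gripper_force: 53.8
```

Solid contact: the force rose with no motion. Releasing.

Emit:
{"fn": "send_rows", "kwargs": {
  "increments": [
    {"gripper": -0.6, "linear": [0, 0, 0], "delta_rot": [0, 0, 0]},
    {"gripper": -1, "linear": [0, 0, 0], "delta_rot": [0, 0, 0]},
    {"gripper": -1, "linear": [0, 0, 0], "delta_rot": [0, 0, 0]},
    {"gripper": -1, "linear": [0, 0, 0], "delta_rot": [0, 0, 0]},
    {"gripper": -1, "linear": [0, 0, 0], "delta_rot": [0, 0, 0]},
    {"gripper": -1, "linear": [0, 0, 0], "delta_rot": [0, 0, 0]},
    {"gripper": -1, "linear": [0, 0, 0], "delta_rot": [0, 0, 0]}
  ]
}}

```text
clock: 9.0
position: [0.5635, 0.1779, 0.0113]
ee_rot: [0.0, 0.703, 0.711, 0.0]
contact_force: [-0.2, -0.2, 0.7]
width: 0.0855
gripper_force: 0.0
```

Emit:
{"fn": "send_rows", "kwargs": {
  "increments": [
    {"gripper": -1, "linear": [0, 0, 0.01], "delta_rot": [0, 0, 0]},
    {"gripper": -1, "linear": [0, 0, 0.03], "delta_rot": [0, 0, 0]},
    {"gripper": -1, "linear": [0, 0, 0.06], "delta_rot": [0, 0, 0]},
    {"gripper": -1, "linear": [0, 0, 0.1], "delta_rot": [0, 0, 0]},
    {"gripper": -1, "linear": [0, 0, 0.14], "delta_rot": [0, 0, 0]},
    {"gripper": -1, "linear": [0, 0, 0.16], "delta_rot": [0, 0, 0]},
    {"gripper": -1, "linear": [0, 0, 0.16], "delta_rot": [0, 0, 0]},
    {"gripper": -1, "linear": [0, 0, 0.16], "delta_rot": [0, 0, 0]}
  ]
}}

```text
clock: 9.8
position: [0.5633, 0.1777, 0.1717]
ee_rot: [0.0, 0.703, 0.711, 0.0]
contact_force: [-0.2, 0.5, -0.1]
width: 0.0852
gripper_force: 0.0
```

Run:
```python
from h import *
s,w=wrist(); np.save("w6.npy",w,allow_pickle=True); print(s["clock"],s["position"],s["contact_force"],s["width"])
cv2.imwrite("pics/r6.png",np.hstack([w["pixels"],cv2.resize(rect(w,(.563,.21),.045,.09,.0005),(288,384),interpolation=cv2.INTER_CUBIC)]))
for lo,hi in ((.135,.165),(.215,.245)):
  r=rect(w,(.563,.19),.045,.06,.0002); b=r[...,0].astype(float); c=[]
  for y in np.arange(lo,hi,.0004):
    k=int(round((y-.13)/.0002)); m=np.where(b[:,k]>110)[0]; m=m[(m>100)&(m<500)]; c.append((y,.503+.0002*m[0],.503+.0002*m[-1]))
  c=np.array(c); print(lo,np.median(c[:,1:],0),[round(np.polyfit(c[:,0],c[:,j],1)[0],4) for j in (1,2)])
P=face(w,(.563,.21),.045,.1,hi=110)[0]; print(P.round(4).tolist(),np.linalg.norm(P-np.roll(P,1,0),axis=1).round(4))
```

```text
9.8 [0.56328453 0.17766579 0.17174777] [-0.19209487  0.46196621 -0.10910546] 0.08520489672018262
0.135 [0.5404 0.5868] [np.float64(-0.012), np.float64(-0.0057)]
0.215 [0.5394 0.5856] [np.float64(-0.0175), np.float64(-0.0059)]
[[0.5406000018119812, 0.12839999794960022], [0.5385000109672546, 0.28940001130104065], [0.5849999785423279, 0.28999999165534973], [0.5871000289916992, 0.1289999932050705]] [0.0465 0.161  0.0465 0.161 ]
```

View pics/r6.png

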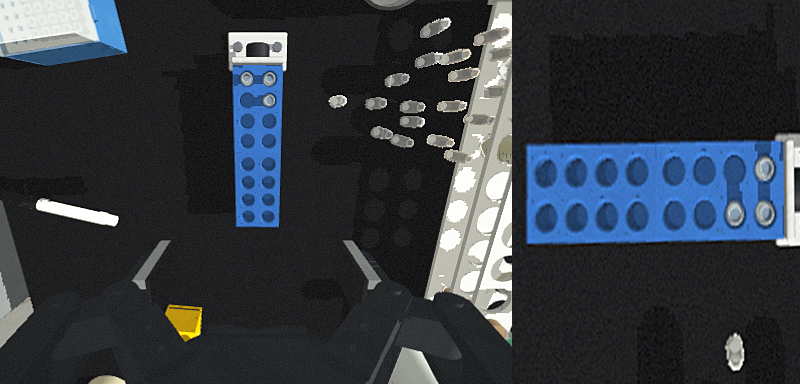

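The final picture shows one continuous, straight 161 × 46.5 mm row, with the seam at about (258,150) closed. The gripper is clear and the yellow block is where it was.

```bash
python3 -c "
from rig import sign_off; print(sign_off())"
```

```text
the job is handed in; nothing more can be done
None
```

The loose blue block now stands butted against the fixed block's open end, in line with it and with no gap visible in the last camera view; the yellow block was left alone, and I've handed the job in at about 10 s on the clock.

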